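# Mesh the grating disc onto the cutter's drive and hold it down

## Task

Pick up the perforated grating disc with the red handle, set it over the drive spindle of the vegetable cutter, turn it until the slots in its hub mesh with the cross-shaped spindle, and slide it fully home, pressing the black spring collar down to its stop. Finish while still pressing: the program ends with the gripper on the handle, holding the disc level and fully down against the spring, which would lift it again if let go. Leave the blue-handled slicing disc, the spice jar and the yellow tin alone.

Things in the scene. Friction and masses are not known exactly. Their poses are not given: they have to be found in the camera images.
- grater: steel disc, 150 mm across, 6 mm thick, with rings of small dark holes, level on its hub; about 0.3 kg. Origin: centre of the hub's underside, z up. Hub: four square lobes, 43 mm over all, 30 mm tall (disc 30 to 36 mm above the origin). Between them two crossing slots along the disc's x and y, 11 mm wide, 30 mm deep, open below; any quarter turn fits alike
- grater_handle (a point): centre of the grating disc's red bar handle, 54 mm above the disc's origin; axes as the disc's. Bar 50 mm along x (in line with one slot), 16 mm thick along y, 36 mm tall (36 to 72 mm above the origin)
- slicer: bystander: disc of the same size and shape with a blue handle, two blades and no holes; origin: centre of its hub's underside
- machine: vegetable cutter with its feed head taken off: grey body 230 mm (x) by 240 mm (y), fixed to the table. Origin: centre of its underside, straight below the spindle axis; z up. On top an open round well, 200 mm inside, floor 120 mm and rim 150 mm above the table
- spindle_top (a point): top centre of the brass spindle in the middle of the well, 156 mm above the table; z up. An upright cross: two lugs 36 mm long, 8 mm thick, along this point's x and y, top edges rounded. Starts at any angle; geared, turns only stiffly (0.8 N m). An unmeshed hub rests on its top; a meshed one slides down 14 mm to the collar, 24 mm when home
- collar (a joint): black spring collar, 68 mm across, around the spindle's foot: metres pressed down, 0 free (its top 14 mm below the spindle's top), 0.010 at its stop (24 mm below). Spring 5 N at the start, 11 N at the stop; the disc's weight alone does not press it
- jar: spice jar with white lid, 76 mm across, 110 mm tall; origin centre of its underside; a bystander
- tin: yellow tin, 72 mm across, 100 mm tall; origin centre of its underside; a bystander

How it is judged:
By the outcome, as a careful person would: the job done as asked, in the order asked, and still so for the second after the job is handed in, while the arm keeps its last pose, push and grip.
It also fails if it takes over 42 s, if anything falls off the work surface, if the arm or the gripper's body presses on something with over 40 N, if the wrist force passes 120 N, or if a joint passes its speed limit or range.

## Robot

A 7-joint arm with a two-finger parallel gripper is mounted at the origin on the work surface. World frame = base frame: x ahead of the robot, y to its left, z up, the work surface at z = 0. Lengths are in m, angles in rad, forces in N, time in s.
With the tool pointing down it reaches from about 0.425 to 1.025 m from the base axis. Payload 3.6 kg.
Tool frame: the origin (TCP) lies on the centre line of the jaws, within the pads' length; the fingertips stand 25 mm ahead of it and the grasp point (between the pads) lies 6 mm ahead of it; z points along the fingers, y is the line along which they close (so a half turn about z gives the same grasp; the last joint's range is limited). The gripper opens to 85 mm and grips with 20 to 120 N. Pads are 22 mm wide; open, the fingers measure 114 mm over their backs; the gripper's body (76 mm by 85 mm) begins 54 mm behind the grasp point. The pads swing forward as they close: fully open they stand 13 mm farther back than shut.
Start: joints at [1.155, 0.591, 0.048, 1.609, -0.033, 0.943, -0.034], TCP at [0.229, -0.688, 0.256] pointing down, gripper open.
Joint ranges: [-2.69, 2.69], [-0.47, 2.24], [-1.27, 1.36], [0.19, 2.51], [-1.53, 4.68], [0.08, 2.07], [-3.09, 3.09]. Speed limits (rad/s): [2.57, 2.57, 3.14, 3.14, 3.14, 3.14, 3.14].

## Interface

Orientations are given as a unit quaternion [w, x, y, z].
In Python, from bench import robot gives the robot as it stands.
- The arm moves only by the tool step_hand, called after "Emit:" in YAML: its name, and indented under it one key for each argument. Schema: {"type":"object","properties":{"steps":{"type":"array","items":{"type":"number"},"minItems":7,"maxItems":140},"force":{"type":"number"},"only":{"type":"string"},"quiet":{"type":"boolean"},"lines":{"type":"string"}},"required":["steps"],"additionalProperties":false}. steps is one flat list of numbers that holds 1 to 20 rows one after another, with no inner brackets; each row has 7 numbers: a rotation vector rx, ry, rz in shares of pi rad (1.0 is pi rad), then dx, dy, dz in fractions of the full range, 1 being 600 mm, then the finger opening in m; each row is the pose to reach, as a shift and turn from the pose commanded when the call began, along the tool's axes at that moment; what a row does not reach only later rows make up. A row lasts 1/8 s, in which the tool goes at most 0.0625 m and 0.188 rad, less where a joint would pass 70% of its speed; a pose out of reach is approached as far as the arm can. The fingers move at their own pace and stop on an object; force is the grip in N (left out, the last holds). Time passes only in rows, so rows that do not move let the fingers close. The tool returns the time, the measured TCP pose, the force, the opening and the grip force at its end. only (a regular expression) keeps the lines of the reply that match it, lines (a string "A,B") keeps lines A to B, and quiet returns only ok. Shift and turn numbers lie between -1 and 1, and a call with a number outside is refused. Input that does not fit is refused with a message, and nothing moves.
- robot.sense(): the state, without advancing time (a new reading comes with each control period).
- robot.grab_frame(name): name is "scene" or "side" or "wrist"; returns the picture (384x512x3 uint8, blue, green, red); there is no depth.
- robot.calibration(name): a dict with "intrinsics" (3x3 intrinsics, pixels), "rvec" (rotation vector, rad) and "tvec" (3), from world to camera coordinates, as OpenCV has them. Camera axes: x right, y down, z forward; pixel columns grow to the right and rows downward; lengths in m; the calibration is good to about 2 mm. A picture is of the moment at which its call begins: read the wrist's pose just before it. calibration takes no time and is no camera call; for the wrist camera it gives the pose at the moment of the call.
- robot.close_job(): hands the job in; it is judged then, once.
The state is a dict: "clock": time; "q": joint angles; "joint_velocities": joint speeds; "effort": joint torques, N m; "tool_pos": TCP position; "orientation": TCP orientation; "wrist_force": force on the tool from outside, world axes, zero at the start; "wrist_torque": the same for the moment, N m; "finger_gap": finger opening in m; "gripper_force": force on a finger pad.
Only numpy, scipy, OpenCV 4.12 (cv2) and the standard library are available. Lean on these libraries where they do the work, as an engineer would, in place of code of your own. Each camera call takes 0.05 s, during which the arm holds its last target. There are 200 camera calls.

## Working session

There is one attempt and no reset: what is moved stays moved. The work goes in short steps, Python scripts to look and compute and a tool call to move; the robot and the scene stay as the last step left them, time stands still between calls to the robot, and variables do not carry over. Pictures are saved under pics/ and viewed, at most 10 in all, crops included, and the job is handed in when it is done.

```bash
ls; mkdir -p pics; python3 - <<'E'
from bench import robot
import cv2,numpy as np
s=robot.sense();print({k:np.round(v,3).tolist() for k,v in s.items()})
a=robot.grab_frame("scene");b=robot.grab_frame("side")
cv2.imwrite("pics/a_scene.png",a);cv2.imwrite("pics/a_side.png",b)
for n in("scene","side","wrist"):
  c=robot.calibration(n);print(n,{k:np.round(v,4).tolist() for k,v in c.items()})
E
```

```text
bench.py
pics
{'clock': 0.0, 'q': [1.156, 0.592, 0.048, 1.61, -0.033, 0.943, -0.034], 'joint_velocities': [-0.001, 0.002, -0.001, 0.0, -0.001, 0.001, -0.001], 'effort': [-0.001, -54.87, 1.546, -19.812, 0.009, 0.009, 0.0], 'tool_pos': [0.229, -0.687, 0.255], 'orientation': [-0.001, 0.987, 0.16, -0.0], 'wrist_force': [-0.361, 0.059, -0.614], 'wrist_torque': [0.04, -0.023, 0.033], 'gripper_force': 0.0, 'finger_gap': 0.085}
scene {'intrinsics': [[374.8786, 0.0, 258.6587], [0.0, 374.8786, 194.1851], [0.0, 0.0, 1.0]], 'rvec': [2.0562, 0.5977, -0.323], 'tvec': [-0.4926, -0.0237, 1.1253]}
side {'intrinsics': [[481.3122, 0.0, 257.0892], [0.0, 481.3122, 189.4098], [0.0, 0.0, 1.0]], 'rvec': [0.7266, -2.6101, 1.1602], 'tvec': [0.5247, 0.2411, 1.0093]}
wrist {'intrinsics': [[300.4086, 0.0, 254.7951], [0.0, 300.4086, 193.5374], [0.0, 0.0, 1.0]], 'rvec': [-2.335, 1.6816, 0.2677], 'tvec': [-0.7231, -0.0404, 0.3808]}
```

View pics/a_scene.png

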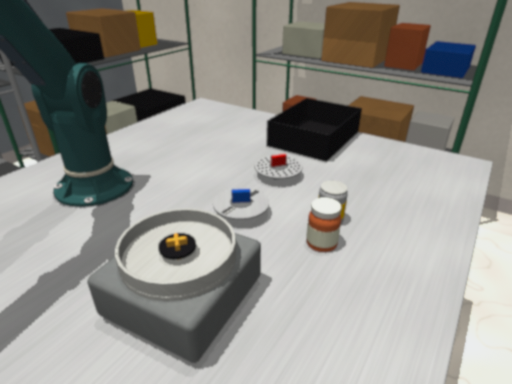

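View pics/a_side.png

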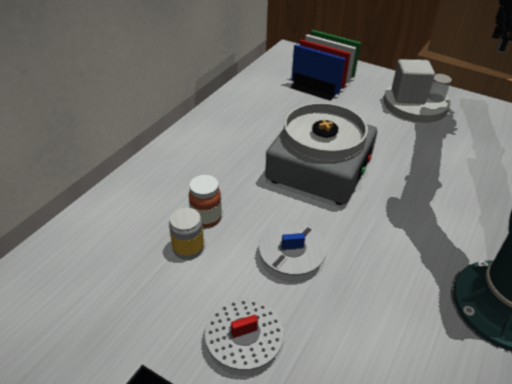

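The scene view shows the red handle at (278,160) and the brass cross at (178,242). In the side view they are at (244,326) and (325,127). The blue-handled disc lies between the grater and the machine. I'll triangulate both targets.

```bash
cat > h.py <<'E'
import cv2,numpy as np
from bench import robot
def cal(n,c=None):
    c=c or robot.calibration(n);R,_=cv2.Rodrigues(np.array(c["rvec"],float));return np.array(c["intrinsics"],float),R,np.array(c["tvec"],float).ravel()
def ray(C,p):
    K,R,t=C;return -R.T@t, R.T@np.linalg.solve(K,[p[0],p[1],1.])
def onz(C,p,z):
    o,d=ray(C,p);return o+d*(z-o[2])/d[2]
def tri(C1,p1,C2,p2):
    o1,d1=ray(C1,p1);o2,d2=ray(C2,p2)
    d1/=np.linalg.norm(d1);d2/=np.linalg.norm(d2)
    a=np.linalg.lstsq(np.c_[d1,-d2],o2-o1,rcond=None)[0]
    A=o1+a[0]*d1;B=o2+a[1]*d2;return (A+B)/2,np.linalg.norm(A-B)
def mask(im,lo,hi,box):
    h=cv2.cvtColor(im,cv2.COLOR_BGR2HSV);m=cv2.inRange(h,lo,hi)
    k=np.zeros_like(m);x0,y0,x1,y1=box;k[y0:y1,x0:x1]=255;return m&k
def cen(m):
    M=cv2.moments(m,True);return np.array([M["m10"],M["m01"]])/M["m00"]
E
python3 - <<'E'
from h import *
a=cv2.imread("pics/a_scene.png");b=cv2.imread("pics/a_side.png")
C,S=cal("scene"),cal("side")
def red(im,box): return mask(im,(0,150,60),(8,255,255),box)|mask(im,(172,150,60),(180,255,255),box)
ra,rb=red(a,(262,148,296,172)),red(b,(222,308,266,344))
print("red",cen(ra),cen(rb),*tri(C,cen(ra),S,cen(rb)))
ya,yb=mask(a,(8,110,70),(35,255,255),(155,225,205,262)),mask(b,(5,80,60),(35,255,255),(305,112,345,142))
print("brass",cv2.countNonZero(ya),cv2.countNonZero(yb),cen(ya),cen(yb),*tri(C,cen(ya),S,cen(yb)))
# red bar direction: min-area rect points at z~.054
for n,K,m in(("sc",C,ra),("si",S,rb)):
  r=cv2.minAreaRect(cv2.findNonZero(m));bx=cv2.boxPoints(r);P=np.array([onz(K,p,.054) for p in bx])[:,:2];print(n,r,P.round(3).tolist())
blue=mask(b,(100,120,50),(130,255,255),(275,225,310,255));bl2=mask(a,(100,120,50),(130,255,255),(225,183,258,208))
print("blue",*tri(C,cen(bl2),S,cen(blue)))
print("jar",onz(S,(205,186),.11),"tin",onz(S,(186,218),.1))
for n,K,im,z in(("sc",C,a,.156),("si",S,b,.156)):
  y=ya if n=="sc" else yb
  P=np.array([onz(K,p[0],z)[:2] for p in cv2.findNonZero(y).astype(float)]);print(n,P.min(0),P.max(0),P.mean(0))
E
```

```text
red [278.1221374  159.82442748] [243.82296651 321.98086124] [0.43038518 0.35373072 0.05757316] 0.0007562786082548499
brass 252 97 [176.1547619 240.8531746] [325.32989691 124.37113402] [ 0.52503896 -0.19066138  0.14874682] 0.0007959197884713079
sc ((278.5, 160.0), (10.0, 13.0), 90.0) [[0.393, 0.379], [0.428, 0.402], [0.461, 0.341], [0.428, 0.319]]
si ((244.0500030517578, 321.6499938964844), (8.221922874450684, 26.87936019897461), 71.56504821777344) [[0.454, 0.366], [0.423, 0.325], [0.41, 0.337], [0.441, 0.377]]
blue [0.44785956 0.12306263 0.05523317] 0.00209271908130106
jar [0.675081   0.12748809 0.11      ] tin [0.65719975 0.22453836 0.1       ]
sc [ 0.51160152 -0.2159457 ] [ 0.55206988 -0.17580056] [ 0.53227192 -0.19674518]
si [ 0.50530812 -0.19964274] [ 0.537202   -0.15942781] [ 0.52113621 -0.18103725]
```

```bash
cat >> h.py <<'E'
from scipy.spatial.transform import Rotation as Ro
def pose(s=None):
    s=s or robot.sense();q=np.array(s["orientation"]);return np.array(s["tool_pos"]),Ro.from_quat(q[[1,2,3,0]])
def go(p,yaw=None):
    """tool-axis shift & turn to TCP p, level, tool x at world yaw(deg)"""
    P,R=pose();print("yaw now",np.degrees(np.arctan2(*R.as_matrix()[[1,0],0])).round(2),"pos",P.round(4))
    print("shift",R.inv().apply(np.array(p)-P).round(4))
    if yaw is not None:
        T=Ro.from_euler("z",yaw,degrees=True)*Ro.from_euler("x",np.pi);print("turn",(R.inv()*T).as_rotvec().round(4))
E
python3 - <<'E'
from h import *
P,R=pose();K,Rc,t=cal("wrist");o=-Rc.T@t
print("cam in tool",R.inv().apply(o-P),"cam axes in tool",(R.inv().as_matrix()@Rc.T).round(3).tolist())
S=cal("side")
for p in((415,105),(320,80),(340,45)):print(onz(S,p,0))
go((.525-.03,-.19-.03,.40))
E
```

```text
cam in tool [ 0.07880916 -0.00059915 -0.117871  ] cam axes in tool [[0.0, -0.952, -0.307], [1.0, 0.0, -0.0], [0.0, -0.307, 0.952]]
[ 0.39691954 -0.65651153  0.        ]
[ 0.72922637 -0.63490988  0.        ]
[ 0.77848972 -0.92501116  0.        ]
yaw now 18.44 pos [ 0.2291 -0.6871  0.2552]
shift [ 0.4    -0.3593 -0.1441]
```

The rows are not in the units I measure in: shifts go in shares of 600 mm and turns go in shares of pi rad. I convert before sending: 0.454 m / 0.6 = 0.7567, -0.378 m / 0.6 = -0.63.

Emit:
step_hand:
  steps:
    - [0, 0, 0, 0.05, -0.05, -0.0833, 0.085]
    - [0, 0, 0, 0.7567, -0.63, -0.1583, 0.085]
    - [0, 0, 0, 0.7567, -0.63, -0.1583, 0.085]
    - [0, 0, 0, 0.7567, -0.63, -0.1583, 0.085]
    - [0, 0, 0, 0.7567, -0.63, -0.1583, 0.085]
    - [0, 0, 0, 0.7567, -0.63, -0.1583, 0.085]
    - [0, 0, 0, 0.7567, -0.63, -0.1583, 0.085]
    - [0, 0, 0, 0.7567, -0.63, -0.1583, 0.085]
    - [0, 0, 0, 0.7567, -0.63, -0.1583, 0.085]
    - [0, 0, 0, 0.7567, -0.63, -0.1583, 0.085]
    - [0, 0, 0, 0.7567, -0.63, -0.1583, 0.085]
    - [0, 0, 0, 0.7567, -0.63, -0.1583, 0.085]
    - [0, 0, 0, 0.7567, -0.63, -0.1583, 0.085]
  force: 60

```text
refused: steps[0]: [0, 0, 0, 0.05, -0.05, -0.0833, 0.085] is not of type 'number' (schema: type "number"). Nothing was moved.
```

I used the wrong layout. The manual says one flat list, 7 numbers to a row, no inner brackets; once more.

Emit:
step_hand:
  steps: [0, 0, 0, 0.05, -0.05, -0.0833, 0.085, 0, 0, 0, 0.7567, -0.63, -0.1583, 0.085, 0, 0, 0, 0.7567, -0.63, -0.1583, 0.085, 0, 0, 0, 0.7567, -0.63, -0.1583, 0.085, 0, 0, 0, 0.7567, -0.63, -0.1583, 0.085, 0, 0, 0, 0.7567, -0.63, -0.1583, 0.085, 0, 0, 0, 0.7567, -0.63, -0.1583, 0.085, 0, 0, 0, 0.7567, -0.63, -0.1583, 0.085, 0, 0, 0, 0.7567, -0.63, -0.1583, 0.085, 0, 0, 0, 0.7567, -0.63, -0.1583, 0.085, 0, 0, 0, 0.7567, -0.63, -0.1583, 0.085, 0, 0, 0, 0.7567, -0.63, -0.1583, 0.085, 0, 0, 0, 0.7567, -0.63, -0.1583, 0.085]
  force: 60

```text
clock: 1.72
tool_pos: [0.5393, -0.1874, 0.3509]
orientation: [0.0, 0.987, 0.159, -0.001]
wrist_force: [1.0, 0.5, 0.3]
finger_gap: 0.085
gripper_force: 0.0
```

```bash
python3 - <<'E'
from h import *
c=robot.calibration("wrist");im=robot.grab_frame("wrist");cv2.imwrite("pics/w1.png",im)
np.save("w1.npy",np.r_[np.ravel(c["rvec"]),np.ravel(c["tvec"])])
C=cal("wrist",c);y=mask(im,(8,90,60),(38,255,255),(0,0,512,384));print(cv2.countNonZero(y),cen(y),onz(C,cen(y),.156))
go((.45,.354,.35))
E
```

```text
435 [252.23678161 184.29885057] [ 0.52689367 -0.18787182  0.156     ]
yaw now 18.26 pos [ 0.5394 -0.1874  0.351 ]
shift [ 0.0847 -0.5421  0.0008]
```

View pics/w1.png

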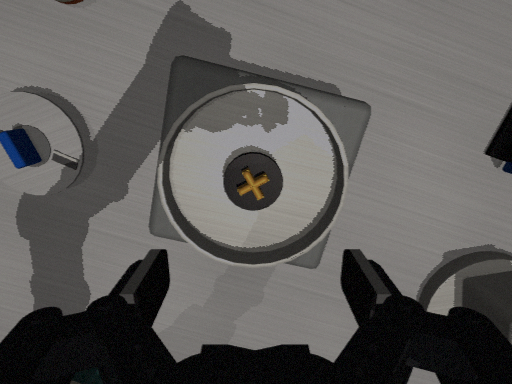

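The wrist view shows the cross at (252,184), centred in the black collar inside the round well. I'll take a second wrist view 0.1 m along for height.

In the tool's units: -0.1 m / 0.6 = -0.1667, -0.05 m / 0.6 = -0.0833.

Emit:
step_hand:
  steps: [0, 0, 0, 0.0167, -0.0833, 0, 0.085, 0, 0, 0, 0.0333, -0.1667, 0, 0.085, 0, 0, 0, 0.0333, -0.1667, 0, 0.085, 0, 0, 0, 0.0333, -0.1667, 0, 0.085]
  force: 60

```text
clock: 2.28
tool_pos: [0.5275, -0.0859, 0.3513]
orientation: [0.0, 0.987, 0.159, -0.0]
wrist_force: [-0.6, -0.9, 0.1]
finger_gap: 0.0852
gripper_force: 0.0
```

```bash
cat >> h.py <<'E'
def brass(im,C,z=.156):
    y=mask(im,(8,90,60),(38,255,255),(0,0,512,384))
    n,l,st,ce=cv2.connectedComponentsWithStats(y);k=1+np.argmax(st[1:,4]);p=cv2.findNonZero((l==k).astype(np.uint8))[:,0].astype(float)
    W=np.array([onz(C,q,z)[:2] for q in p]);c=(W.min(0)+W.max(0))/2;m=W.mean(0);d=W-m
    u=d[:,0]+1j*d[:,1];ang=np.degrees(np.angle((u**4/np.abs(u+1e-9)).sum())/4)
    return ce[k],m,c,ang,np.abs(d).max(0),len(p),np.linalg.norm(d,axis=1).max()
E
python3 - <<'E'
from h import *
v=np.load("w1.npy");C1=cal("wrist",dict(rvec=v[:3],tvec=v[3:],intrinsics=robot.calibration("wrist")["intrinsics"]))
a=cv2.imread("pics/w1.png")
C2=cal("wrist");b=robot.grab_frame("wrist");cv2.imwrite("pics/w2.png",b)
A=brass(a,C1);B=brass(b,C2);print(A);print(B);print(tri(C1,A[0],C2,B[0]))
# collar dark ring & well rim
g=cv2.cvtColor(a,cv2.COLOR_BGR2GRAY)
h=cv2.cvtColor(a,cv2.COLOR_BGR2HSV)
m=mask(a,(0,0,0),(180,255,75),(215,140,292,220))|mask(a,(8,90,0),(38,255,255),(215,140,292,220))
n,l,st,ce=cv2.connectedComponentsWithStats(m);k=1+np.argmax(st[1:,4])
cc=cv2.findContours((l==k).astype(np.uint8),0,1)[0][0];e=cv2.fitEllipse(cc);print("collar",e,onz(C1,e[0],.142))
go((.465,.366,.30))
E
```

```text
(array([252.67741935, 184.71889401]), array([ 0.52653472, -0.18849133]), array([ 0.52659326, -0.18893759]), np.float64(-42.506042230393355), array([0.01556513, 0.01616393]), 434, np.float64(0.018692147252517104))
(array([342.01438849, 202.65227818]), array([ 0.52641205, -0.18745523]), array([ 0.5264733 , -0.18726146]), np.float64(-43.15306608181348), array([0.01521219, 0.01581118]), 417, np.float64(0.018551634055088837))
(array([ 0.52568833, -0.18874576,  0.15276708]), np.float64(1.4556877449832786e-08))
collar ((252.6431884765625, 180.47300720214844), (57.820640563964844, 58.54461669921875), 113.81128692626953) [ 0.52739876 -0.18806585  0.142     ]
yaw now 18.26 pos [ 0.5276 -0.0865  0.3513]
shift [ 0.0824 -0.4494  0.0508]
```

In the tool's units: -0.449 m / 0.6 = -0.7483, 0.05 m / 0.6 = 0.0833.

Emit:
step_hand:
  steps: [0, 0, 0, 0.1367, -0.7483, 0.0833, 0.085, 0, 0, 0, 0.1367, -0.7483, 0.0833, 0.085, 0, 0, 0, 0.1367, -0.7483, 0.0833, 0.085, 0, 0, 0, 0.1367, -0.7483, 0.0833, 0.085, 0, 0, 0, 0.1367, -0.7483, 0.0833, 0.085, 0, 0, 0, 0.1367, -0.7483, 0.0833, 0.085, 0, 0, 0, 0.1367, -0.7483, 0.0833, 0.085, 0, 0, 0, 0.1367, -0.7483, 0.0833, 0.085, 0, 0, 0, 0.1367, -0.7483, 0.0833, 0.085, 0, 0, 0, 0.1367, -0.7483, 0.0833, 0.085, 0, 0, 0, 0.1367, -0.7483, 0.0833, 0.085]
  force: 60

```text
clock: 3.7
tool_pos: [0.4649, 0.3647, 0.3014]
orientation: [0.001, 0.987, 0.158, 0.0]
wrist_force: [0.5, -0.9, -0.3]
finger_gap: 0.0851
gripper_force: 0.0
```

```bash
cat >> h.py <<'E'
def redtop(im,C,z=.072):
    h=cv2.cvtColor(im,cv2.COLOR_BGR2HSV);m=cv2.inRange(h,(0,130,50),(10,255,255))|cv2.inRange(h,(170,130,50),(180,255,255))
    n,l,st,ce=cv2.connectedComponentsWithStats(m);k=1+np.argmax(st[1:,4]);m=(l==k).astype(np.uint8)
    c=cv2.findContours(m,0,1)[0][0];r=cv2.minAreaRect(c);W=np.array([onz(C,p,z)[:2] for p in cv2.boxPoints(r)])
    v=np.asarray(h[m>0][:,2]);return m,ce[k],r,W,v
E
python3 - <<'E'
from h import *
C=cal("wrist");c=robot.calibration("wrist");im=robot.grab_frame("wrist");cv2.imwrite("pics/w3.png",im)
np.save("w3.npy",np.r_[np.ravel(c["rvec"]),np.ravel(c["tvec"])])
m,ce,r,W,v=redtop(im,C);print(ce,r,W.round(4).tolist(),np.percentile(v,[5,25,50,75,95]))
go((.43,.354,.2))
E
```

```text
[249.84698609 192.22256569] ((249.93896484375, 192.2294158935547), (43.57121276855469, 16.42933464050293), 55.491477966308594) [[0.4417, 0.3876], [0.4576, 0.3757], [0.4239, 0.3331], [0.407, 0.3451]] [ 51.3  58.   94.  103.  107. ]
yaw now 18.23 pos [0.4646 0.3652 0.3015]
shift [-0.0364 -0.0003  0.1015]
```

View pics/w3.png

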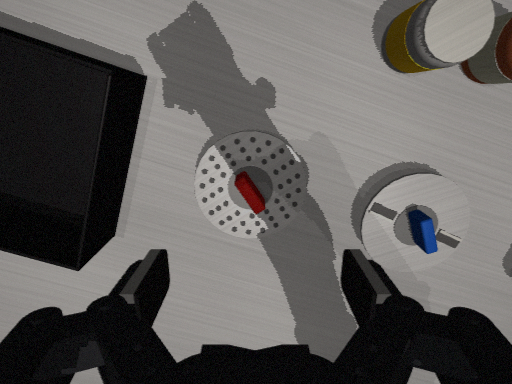

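The wrist view shows the red bar at (250,192) on the perforated disc, at about 51° yaw. The bin is well to the left, and the blue disc, tin and jar are on the right. I'll align above the bar and look again.

In the tool's units: 0.131 m / 0.6 = 0.2183, -0.032 m / 0.6 = -0.0533, -0.572 rad / 3.1416 = -0.1821.

Emit:
step_hand:
  steps: [0, 0, -0.0573, -0.0167, -0.0033, 0.0667, 0.085, 0, 0, -0.1146, -0.0333, -0.0067, 0.1333, 0.085, 0, 0, -0.1719, -0.0533, -0.0092, 0.2, 0.085, 0, 0, -0.1821, -0.0533, -0.0092, 0.2183, 0.085, 0, 0, -0.1821, -0.0533, -0.0092, 0.2183, 0.085, 0, 0, -0.1821, -0.0533, -0.0092, 0.2183, 0.085]
  force: 60

```text
clock: 4.5
tool_pos: [0.433, 0.3635, 0.1719]
orientation: [-0.0, 0.902, 0.431, 0.002]
wrist_force: [-0.4, -0.8, 0.0]
finger_gap: 0.085
gripper_force: 0.0
```

```bash
python3 - <<'E'
from h import *
v=np.load("w3.npy");C1=cal("wrist",dict(rvec=v[:3],tvec=v[3:],intrinsics=robot.calibration("wrist")["intrinsics"]));a=cv2.imread("pics/w3.png")
C=cal("wrist");im=robot.grab_frame("wrist");cv2.imwrite("pics/w4.png",im)
for n,I,K in(("w3",a,C1),("w4",im,C)):
  m,ce,r,W,v=redtop(I,K)
  h=cv2.cvtColor(I,cv2.COLOR_BGR2HSV)[...,2]
  t,_=cv2.threshold(h[m>0].reshape(-1,1),0,255,cv2.THRESH_OTSU)
  top=((m>0)&(h>t)).astype(np.uint8);c=max(cv2.findContours(top,0,1)[0],key=cv2.contourArea);r2=cv2.minAreaRect(c);P=np.array([onz(K,p,.072)[:2] for p in cv2.boxPoints(r2)])
  e=[np.hypot(*(P[i]-P[i-1])) for i in range(4)];i=int(np.argmax(e));d=P[i]-P[i-1]
  print(n,"otsu",t,"all",r[0],r[1],"top c",r2[0],r2[1],P.mean(0).round(4),np.round(e,4),"yaw",np.degrees(np.arctan2(d[1],d[0]))%180)
  if n=="w3":q=r2[0]
print("tri top",tri(C1,q,C,r2[0]))
go((.4325,.3604,.066),51)
print(robot.sense()["q"])
E
```

```text
w3 otsu 77.0 all (249.93896484375, 192.2294158935547) (43.57121276855469, 16.42933464050293) top c (249.4053955078125, 195.5675811767578) (38.826717376708984, 11.624765396118164) [0.4284 0.3598] [0.049  0.0142 0.0486 0.0147] yaw 51.84683325118821
w4 otsu 114.0 all (253.49996948242188, 206.99996948242188) (65.99998474121094, 18.999996185302734) top c (251.5, 211.49998474121094) (12.999998092651367, 54.99999237060547) [0.4269 0.3606] [0.0104 0.0457 0.0098 0.0457] yaw 50.523060854683465
tri top (array([0.42612503, 0.35937438, 0.06540372]), np.float64(0.0008566294386119103))
yaw now 51.1 pos [0.4329 0.3635 0.172 ]
shift [-0.0031  0.0015  0.106 ]
turn [ 0.0009 -0.0036  0.0018]
[-0.47752562  0.53407094 -0.41189795  2.02749828  0.34796475  0.64314377
 -1.79780608]
```

View pics/w4.png

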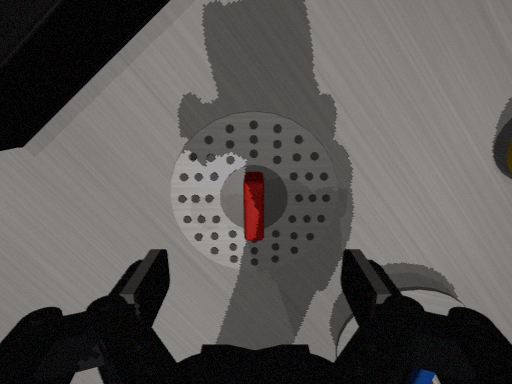

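The handle is upright in the picture, columns 244–263 and rows 172–240, and shadow splits its top face, which upsets the threshold. I'll use the near end edge (row 240) and the disc centre (254,191) instead.

```bash
python3 - <<'E'
from h import *
C=cal("wrist");P,R=pose();im=cv2.imread("pics/w4.png")
x=R.as_matrix()[:,0]
E=onz(C,(253.5,240.5),.072);print("end+25",E+.025*x, "disc c approx",onz(C,(254,191.5),.036))
# dark holes: symmetric rings -> ellipse of holes' outer ring
g=cv2.cvtColor(im,cv2.COLOR_BGR2GRAY)
bh=cv2.morphologyEx(g,cv2.MORPH_BLACKHAT,np.ones((15,15)));m=((bh>28)*255).astype(np.uint8);m[:105]=0;m[275:]=0;m[:,:165]=0;m[:,342:]=0
n,l,st,ce=cv2.connectedComponentsWithStats(m);k=[i for i in range(1,n) if 15<st[i,4]<120 and st[i,2]<14 and st[i,3]<14]
W=np.array([onz(C,ce[i],.036)[:2] for i in k]);c=W.mean(0)
for _ in range(5):
  r=np.hypot(*(W-c).T);s=W[r>.058]
  s=s[np.hypot(*(s-c).T)<.075];A=np.c_[2*s,np.ones(len(s))];q=np.linalg.lstsq(A,(s**2).sum(1),rcond=None)[0];c=q[:2]
print(len(k),len(s),"c",c,"r",np.sqrt(q[2]+c@c),np.sort(np.hypot(*(W-c).T)).round(3))
# height by the bar width
for z in(.036,.072):print(z,onz(C,(244,215),z)-onz(C,(263,215),z))
go((c[0],c[1],.066),51)
E
```

```text
end+25 [0.42846386 0.36030098 0.07208958] disc c approx [0.43185259 0.36393203 0.036     ]
48 20 c [0.4277694  0.35956134] r 0.06417571350764972 [0.04  0.04  0.04  0.04  0.04  0.04  0.04  0.04  0.04  0.04  0.04  0.052
 0.052 0.052 0.052 0.052 0.052 0.052 0.052 0.052 0.052 0.052 0.052 0.052
 0.052 0.052 0.054 0.064 0.064 0.064 0.064 0.064 0.064 0.064 0.064 0.064
 0.064 0.064 0.064 0.064 0.064 0.064 0.064 0.064 0.064 0.064 0.064 0.102]
0.036 [-0.01343408  0.01083987  0.        ]
0.072 [-0.01153097  0.00930427  0.        ]
yaw now 51.1 pos [0.4329 0.3635 0.172 ]
shift [-0.0067 -0.0016  0.1059]
turn [ 0.0009 -0.0036  0.0018]
```

The three hole rings fit at radii 40/52/64 mm with centre (0.4278, 0.3596), which agrees with the bar end and confirms the height. I'll grasp.

In the tool's units: 0.106 m / 0.6 = 0.1767, -0.0067 m / 0.6 = -0.0112.

Emit:
step_hand:
  steps: [0, 0, 0, -0.0112, -0.0027, 0.0333, 0.085, 0, 0, 0, -0.0112, -0.0027, 0.1, 0.085, 0, 0, 0, -0.0112, -0.0027, 0.15, 0.085, 0, 0, 0, -0.0112, -0.0027, 0.1767, 0.085, 0, 0, 0, -0.0112, -0.0027, 0.1767, 0.085, 0, 0, 0, -0.0112, -0.0027, 0.1767, 0.05, 0, 0, 0, -0.0112, -0.0027, 0.1767, 0, 0, 0, 0, -0.0112, -0.0027, 0.1767, 0, 0, 0, 0, -0.0112, -0.0027, 0.1767, 0, 0, 0, 0, -0.0112, -0.0027, 0.1767, 0, 0, 0, 0, -0.0112, -0.0027, 0.1767, 0, 0, 0, 0, -0.0112, -0.0027, 0.1767, 0]
  force: 90

```text
clock: 6.05
tool_pos: [0.4264, 0.3584, 0.0648]
orientation: [0.0, 0.902, 0.432, 0.0]
wrist_force: [0.3, -1.4, 5.1]
finger_gap: 0.0147
gripper_force: 87.6
```

```bash
python3 -c "
from h import *
go((.4278,.3596,.066));s=robot.sense();print(s['wrist_force'],s['wrist_torque'])"
```

```text
yaw now 51.19 pos [0.4264 0.3584 0.0648]
shift [ 0.0018  0.0003 -0.0012]
[ 0.34642359 -1.36946578  5.0935124 ] [-0.19579834  0.08249344 -0.01066182]
```

In the tool's units: 0.42 m / 0.6 = 0.7, -0.29 m / 0.6 = -0.4833, 0.073 rad / 3.1416 = 0.0232.

Emit:
step_hand:
  steps: [0, 0, 0, 0, 0, -0.0333, 0, 0, 0, 0, 0, 0, -0.1167, 0, 0, 0, 0, 0, 0, -0.2167, 0, 0, 0, 0, -0.0333, 0.0383, -0.3, 0, 0, 0, 0, -0.0833, 0.0967, -0.3667, 0, 0, 0, 0.0232, -0.15, 0.1733, -0.375, 0, 0, 0, 0.0232, -0.2167, 0.25, -0.375, 0, 0, 0, 0.0232, -0.2833, 0.3267, -0.375, 0, 0, 0, 0.0232, -0.35, 0.4033, -0.375, 0, 0, 0, 0.0232, -0.4167, 0.48, -0.375, 0, 0, 0, 0.0232, -0.4833, 0.5567, -0.375, 0, 0, 0, 0.0232, -0.55, 0.6333, -0.375, 0, 0, 0, 0.0232, -0.5917, 0.6817, -0.375, 0, 0, 0, 0.0232, -0.6083, 0.7, -0.375, 0, 0, 0, 0.0232, -0.6083, 0.7, -0.375, 0, 0, 0, 0.0232, -0.6083, 0.7, -0.375, 0]
  force: 90

```text
clock: 8.05
tool_pos: [0.5244, -0.1866, 0.289]
orientation: [-0.001, 0.916, 0.401, -0.0]
wrist_force: [-0.1, 0.2, -2.5]
finger_gap: 0.0148
gripper_force: 88.1
```

```bash
python3 - <<'E'
from h import *
C=cal("wrist");im=robot.grab_frame("wrist");b=robot.grab_frame("side");a=robot.grab_frame("scene")
cv2.imwrite("pics/w5.png",im);cv2.imwrite("pics/m5.png",np.hstack([cv2.resize(im,(400,300)),cv2.resize(b[30:230,200:467],(400,300))]))
cv2.imwrite("pics/s5.png",a)
go((.5253,-.1893,.29),47)
s=robot.sense();print(s["wrist_force"],s["wrist_torque"])
P,R=pose();o=P+[0,0,-.0648];zt=o[2]+.036
g=cv2.cvtColor(im,cv2.COLOR_BGR2GRAY)
bh=cv2.morphologyEx(g,cv2.MORPH_BLACKHAT,np.ones((19,19)));m=((bh>25)*255).astype(np.uint8)
n,l,st,ce=cv2.connectedComponentsWithStats(m);k=[i for i in range(1,n) if 20<st[i,4]<200 and st[i,2]<18 and st[i,3]<18]
W=np.array([onz(C,ce[i],zt)[:2] for i in k]);c=P[:2].copy()
for _ in range(15):
  r=np.hypot(*(W-c).T);T=np.array([.04,.052,.064]);j=np.abs(r[:,None]-T).argmin(1);ok=np.abs(r-T[j])<.003
  u=(W-c)/r[:,None];e=(r-T[j]);d=np.linalg.lstsq(u[ok],e[ok],rcond=None)[0];c=c+d
print(ok.sum(),"disc c",c,"in tool",R.inv().apply(np.r_[c,0]-np.r_[P[:2],0]),np.abs(e[ok]).mean())
E
```

```text
yaw now 47.21 pos [ 0.5247 -0.1872  0.2894]
shift [-0.0012  0.0018 -0.0006]
turn [-0.0005 -0.0003  0.0037]
[ 0.27184566 -0.15811949 -2.38289233] [ 0.02897018 -0.02146591  0.03149535]
31 disc c [ 0.52544325 -0.18488266] in tool [ 2.15890296e-03 -1.04731506e-03  1.29709359e-06] 9.035857364074742e-05
```

View pics/m5.png

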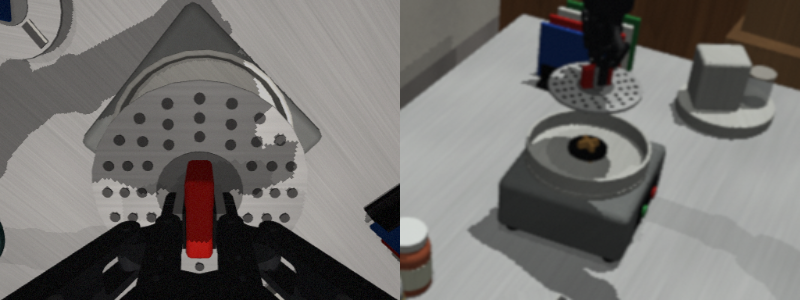

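The disc is held level above the well, and the ring fit puts its centre 2 mm ahead of the TCP along the bar. I'll centre it over the spindle and lower it to first contact.

In the tool's units: 0.072 m / 0.6 = 0.12, 0.0025 m / 0.6 = 0.0042.

Emit:
step_hand:
  steps: [0, 0, 0, -0.0037, 0.0042, 0.0333, 0, 0, 0, 0, -0.0037, 0.0042, 0.075, 0, 0, 0, 0, -0.0037, 0.0042, 0.1, 0, 0, 0, 0, -0.0037, 0.0042, 0.1117, 0, 0, 0, 0, -0.0037, 0.0042, 0.1167, 0, 0, 0, 0, -0.0037, 0.0042, 0.12, 0, 0, 0, 0, -0.0037, 0.0042, 0.12, 0]
  force: 90

```text
clock: 9.07
tool_pos: [0.525, -0.1921, 0.2176]
orientation: [-0.0, 0.917, 0.399, 0.0]
wrist_force: [-1.9, 1.2, -2.3]
finger_gap: 0.015
gripper_force: 88.4
```

```bash
python3 -c "
from h import *
go((.5251,-.1905,.2068),47);s=robot.sense();print(s['wrist_force'],s['wrist_torque'])"
```

```text
yaw now 47.04 pos [ 0.525  -0.1921  0.2176]
shift [ 0.0012 -0.001   0.0108]
turn [-0.0003 -0.0003  0.0007]
[-1.89140116  1.22697355 -2.25892925] [0.31908627 0.18065354 0.04518463]
```

Already 3 mm below the spindle top with no upward force, so it has probably meshed. A small side force points to tool −y, so I'll correct that and go on down.

In the tool's units: 0.008 m / 0.6 = 0.0133, -0.001 m / 0.6 = -0.0017.

Emit:
step_hand:
  steps: [0, 0, 0, 0.0013, -0.0017, 0.0033, 0, 0, 0, 0, 0.0013, -0.0017, 0.0083, 0, 0, 0, 0, 0.0013, -0.0017, 0.0133, 0, 0, 0, 0, 0.0013, -0.0017, 0.0133, 0]
  force: 90

```text
clock: 9.57
tool_pos: [0.5249, -0.1916, 0.209]
orientation: [0.0, 0.917, 0.399, -0.0]
wrist_force: [-0.4, 0.6, -2.6]
finger_gap: 0.0152
gripper_force: 88.3
```

```bash
python3 -c "
from h import *
go((.5251,-.1905,.1968),47);s=robot.sense();print(s['wrist_force'],s['wrist_torque'])"
```

```text
yaw now 47.02 pos [ 0.5249 -0.1916  0.209 ]
shift [ 0.0009 -0.0006  0.0122]
turn [0.0001 0.0002 0.0003]
[-0.39001201  0.64628551 -2.58647079] [-0.01611224 -0.0088378   0.0280483 ]
```

In the tool's units: 0.013 m / 0.6 = 0.0217, 0.012 m / 0.6 = 0.02.

Emit:
step_hand:
  steps: [0, 0, 0, 0, -0.0005, 0.005, 0, 0, 0, 0, 0, -0.0005, 0.01, 0, 0, 0, 0, 0, -0.0005, 0.015, 0, 0, 0, 0, 0, -0.0005, 0.02, 0, 0, 0, 0, 0, -0.0005, 0.0217, 0, 0, 0, 0, 0, -0.0005, 0.0217, 0]
  force: 110

```text
clock: 10.32
tool_pos: [0.5252, -0.1914, 0.1972]
orientation: [0.001, 0.917, 0.399, 0.0]
wrist_force: [-2.8, 0.0, 7.9]
finger_gap: 0.0145
gripper_force: 108.9
```

```bash
python3 -c "
from h import *
go((.5251,-.1905,.1968),47);s=robot.sense();print(s['wrist_force'],s['wrist_torque'])"
```

```text
yaw now 47.02 pos [ 0.5252 -0.1914  0.1972]
shift [ 0.0006 -0.0006  0.0004]
turn [ 0.0011 -0.0001  0.0004]
[-2.83200438e+00  2.49434957e-03  7.90738528e+00] [0.03877562 0.56907176 0.01419751]
```

In the tool's units: 0.002 m / 0.6 = 0.0033, 0.001 m / 0.6 = 0.0017.

Emit:
step_hand:
  steps: [0, 0, 0, 0, 0, 0.0017, 0, 0, 0, 0, 0, 0, 0.0033, 0, 0, 0, 0, 0, 0, 0.0033, 0]
  force: 110

```text
clock: 10.7
tool_pos: [0.5253, -0.1914, 0.1967]
orientation: [0.001, 0.917, 0.399, 0.0]
wrist_force: [-3.6, 1.2, 17.1]
finger_gap: 0.0148
gripper_force: 110.3
```

```bash
python3 -c "
from h import *
go((.5251,-.1905,.1968),47);s=robot.sense();print(s['wrist_force'],s['wrist_torque'])"
```

```text
yaw now 47.01 pos [ 0.5253 -0.1914  0.1967]
shift [ 0.0005 -0.0007 -0.0001]
turn [0.0016 0.0004 0.0001]
[-3.60864411  1.16248243 17.05988041] [0.35900292 1.27583155 0.04298795]
```

The force rose by 9 N over the last 0.5 mm, so the collar is at its stop. I'll check level and seating in pictures.

```bash
python3 - <<'E'
from h import *
C=cal("wrist");im=robot.grab_frame("wrist");b=robot.grab_frame("side")
cv2.imwrite("pics/m6.png",np.hstack([cv2.resize(im,(400,300)),cv2.resize(b[80:220,250:437],(400,300))]))
P,R=pose();zt=P[2]-.0648+.036
g=cv2.cvtColor(im,cv2.COLOR_BGR2GRAY)
bh=cv2.morphologyEx(g,cv2.MORPH_BLACKHAT,np.ones((19,19)));m=((bh>25)*255).astype(np.uint8)
n,l,st,ce=cv2.connectedComponentsWithStats(m);k=[i for i in range(1,n) if 20<st[i,4]<200 and st[i,2]<18 and st[i,3]<18]
from scipy.optimize import least_squares
def res(v,full=False):
  # plane z=zt+a*x+b*y about TCP (tool-aligned world)
  q=[]
  for i in k:
    o,d=ray(C,ce[i]);nn=np.array([-v[2],-v[3],1.]);s=((np.r_[P[:2],zt]-o)@nn)/(d@nn);q.append(o+s*d)
  r=np.linalg.norm(np.array(q)-np.r_[P[:2]+v[:2],zt],axis=1);T=np.array([.04,.052,.064]);e=r-T[np.abs(r[:,None]-T).argmin(1)]
  return e*1000
v=least_squares(res,[.0015,.0015,0,0],loss="cauchy",f_scale=.3).x
print(len(k),"c",P[:2]+v[:2],"tilt deg",np.degrees(v[2:]),np.median(np.abs(res(v))))
print(R.inv().apply(np.r_[v[:2],0]))
E
```

```text
42 c [ 0.52609402 -0.18974948] tilt deg [-0.40252856 -0.4442526 ] 0.21123254023426227
[ 1.78419223e-03 -4.60714274e-04 -1.41144041e-06]
```

View pics/m6.png

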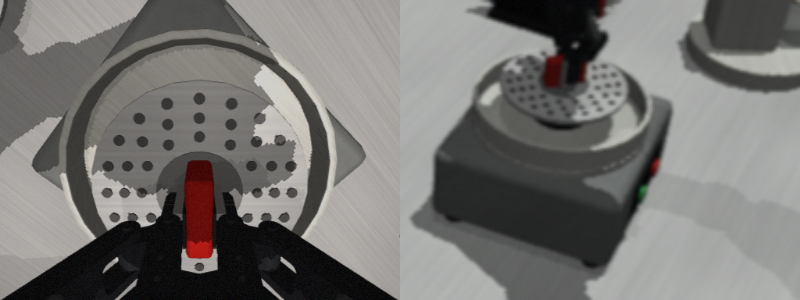

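The disc sits low inside the well, centred and level within about 0.6°. I'll press 1 mm more for margin, then hand in if nothing moves.

In the tool's units: 0.001 m / 0.6 = 0.0017.

Emit:
step_hand:
  steps: [0, 0, 0, 0, 0, 0.0017, 0, 0, 0, 0, 0, 0, 0.0017, 0, 0, 0, 0, 0, 0, 0.0017, 0, 0, 0, 0, 0, 0, 0.0017, 0]
  force: 110

```text
clock: 11.3
tool_pos: [0.5253, -0.1914, 0.1966]
orientation: [0.001, 0.917, 0.399, 0.0]
wrist_force: [-6.1, 1.2, 23.6]
finger_gap: 0.0145
gripper_force: 111.2
```

```bash
python3 -c "
from bench import robot
print(robot.close_job())"
```

```text
the job is handed in; nothing more can be done
None
```

The grating disc is meshed on the spindle and fully home, with the gripper still pressing it level (within about 0.6°) on the collar at its stop; I handed it in at 11.3 s, with no verdict returned.

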